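# Reverse a row of reagent bottles from rack to rack

### The arm

A 6-joint arm with a two-finger parallel gripper is mounted at the origin on the work surface. World frame = base frame: x ahead of the robot, y to its left, z up, the work surface at z = 0. Lengths are in m, angles in rad, forces in N, time in s.
With the tool pointing down it reaches from about 0.25 to 0.775 m from the base axis. Payload 4 kg.
Tool frame: the origin (TCP) lies at the very end of the fingers, on their centre line; the grasp point (between the pads) lies 19 mm behind it (robot.grip_point_offset is the distance from the TCP to the grasp point, in m); z points along the fingers, x is the direction in which the jaws open and shut, and the axes are right-handed (so a half turn about z gives the same grasp; the last joint's range is limited). The gripper opens to 94 mm and grips with 3 to 60 N. Pads are 16 mm wide; open, the fingers measure 119 mm over their backs; the gripper's body (75 mm by 177 mm) begins 78 mm behind the grasp point.
Start: joints at [-1.385, 0.087, 1.371, -0, 1.684, -0.103], TCP at [0.157, -0.527, 0.173] pointing down, gripper open.
Joint ranges: [-3.1, 3.1], [-0.76, 2.03], [0.27, 2.55], [-1.08, 4.22], [0.17, 2.65], [-2.57, 2.57]. Speed limits (rad/s): [2.79, 2.79, 3.14, 3.14, 3.14, 3.14].

### API

Orientations are given as [roll, pitch, yaw] about the fixed x, y, z axes, in that order (R = Rz(yaw) Ry(pitch) Rx(roll)).
In Python, from bench import robot gives the robot as it stands.
- The arm moves only by the shell command python3 -m inch 'ROWS'. ROWS is text: rows parted by semicolons, each of 5 numbers parted by spaces: the shift along the tool's x, y, z in cm, then the turn about the tool's z in rad, then the closure, from 0 (fully open) to 1 (shut). In form: tx ty tz spin claw; .... A call has 1 to 20 rows; each row is the pose to reach, as a shift and turn from the pose measured when the call began, along the tool's axes at that moment; what a row does not reach only later rows make up. A row lasts 1/12 s, in which the tool goes at most 41.7 mm and 7.16 degrees, less where a joint would pass 70% of its speed; a pose out of reach is approached as far as the arm can. A call with a gripper value outside its range is refused whole. The fingers move at their own pace and stop on an object; the grip force is fixed at half the most. Time passes only in rows, so rows that repeat a pose let the fingers close. It gives the time, the measured TCP pose, the force and the opening at its end, in the units of the state.
- robot.get_obs(): the state, without advancing time (a new reading comes with each control period).
- robot.snapshot(name): name is "scene" or "top" or "wrist"; returns (picture, depth): 400x640x3 uint8, blue, green, red; 400x640 float32, m along the optical axis (not along the pixel's ray), 0 where there is no reading.
- robot.camera_info(name): a dict with "K" (3x3 intrinsics, pixels), "extrinsics" (4x4, takes a point from world to camera coordinates); the wrist camera has in their place "mount" (4x4, takes a point from camera to tool coordinates, whose origin is the TCP and whose axes are the tool frame's). Camera axes: x right, y down, z forward; pixel columns grow to the right and rows downward; lengths in m; the calibration is good to about 2 mm. The wrist camera is an equidistant fisheye: a pixel r from the principal point sees the ray r / f radians off the axis. A picture is of the moment at which its call begins: read the wrist's pose just before it. camera_info takes no time and is no camera call.
- robot.close_job(): hands the job in, once; it reports no verdict.
The state is a dict: "time": time; "joint_positions": joint angles; "qvel": joint speeds; "joint_torque": joint torques, N m; "tool_pos": TCP position; "ee_rot": TCP orientation; "wrist_force": force on the tool from outside, world axes, zero at the start; "wrist_torque": the same for the moment, N m; "width": finger opening in m.
Only numpy, scipy, OpenCV 4.12 (cv2) and the standard library are available. Lean on these libraries where they do the work, as an engineer would, in place of code of your own. Each camera call takes 0.05 s, during which the arm holds its last target.

### The job

Move the four reagent bottles one by one from the yellow rack to the blue rack in reverse order: the bottle nearest the yellow rack's black end goes into the blue rack's place farthest from its black end, the next into the next, and so on. Keep the bottles upright and lower each one onto the floor of its place rather than dropping it, and at the end all four stand released in the blue rack.

Things in the scene. Friction and masses are not known exactly. Their poses are not given: they have to be found in the camera images.
- bottle_red_center (a point): Amber glass reagent bottle with a red screw cap, loose, 0.08 to 0.17 kg, standing in the source rack at the start. Total height 84 mm: round body 46 mm in diameter up to 50 mm, sloping shoulder, cap 34 mm in diameter from 64 to 84 mm above its underside. The point is its centre, 42 mm above the underside; z is up along the bottle. Yaw does not matter.
- bottle_green_center (a point): Amber glass reagent bottle with a green screw cap, loose, 0.08 to 0.17 kg, standing in the source rack at the start. Total height 84 mm: round body 46 mm in diameter up to 50 mm, sloping shoulder, cap 34 mm in diameter from 64 to 84 mm above its underside. The point is its centre, 42 mm above the underside; z is up along the bottle. Yaw does not matter.
- bottle_purple_center (a point): Amber glass reagent bottle with a purple screw cap, loose, 0.08 to 0.17 kg, standing in the source rack at the start. Total height 84 mm: round body 46 mm in diameter up to 50 mm, sloping shoulder, cap 34 mm in diameter from 64 to 84 mm above its underside. The point is its centre, 42 mm above the underside; z is up along the bottle. Yaw does not matter.
- bottle_white_center (a point): Amber glass reagent bottle with a white screw cap, loose, 0.08 to 0.17 kg, standing in the source rack at the start. Total height 84 mm: round body 46 mm in diameter up to 50 mm, sloping shoulder, cap 34 mm in diameter from 64 to 84 mm above its underside. The point is its centre, 42 mm above the underside; z is up along the bottle. Yaw does not matter.
- source_rack: Yellow tray rack, fixed: 268 (y) x 70 (x) x 24 mm high, walls 4 mm; a row of four 62 x 62 mm pockets, flat floor 6 mm above the bench, centres at x = 0, y = -99, -33, 33, 99 mm. Origin: centre of the underside; z up. A black block (50 x 22 x 24 mm) marks its +y end. Holds the bottles at the start, in random order, up to 5 mm off the pocket centres. It may stand left or right, turned up to 0.5 rad.
- target_rack: Blue tray rack, fixed: 268 (y) x 70 (x) x 24 mm high, walls 4 mm; a row of four 62 x 62 mm pockets, flat floor 6 mm above the bench, centres at x = 0, y = -99, -33, 33, 99 mm. Origin: centre of the underside; z up. A black block (50 x 22 x 24 mm) marks its +y end. Empty at the start, a dark disc on each pocket floor. It stands on the other side, turned up to 0.5 rad.
- tag_red: Red tab (14 x 36 x 12 mm, its top 20 mm above the bench) fixed to the outside of the source rack's -x side, beside the pocket where the red-capped bottle stands at the start. Origin at its centre, 43 mm from the pocket's centre line; same axes as the source rack. It shows where the bottle came from and stays there.
- tag_green: Green tab (14 x 36 x 12 mm, its top 20 mm above the bench) fixed to the outside of the source rack's -x side, beside the pocket where the green-capped bottle stands at the start. Origin at its centre, 43 mm from the pocket's centre line; same axes as the source rack. It shows where the bottle came from and stays there.
- tag_purple: Purple tab (14 x 36 x 12 mm, its top 20 mm above the bench) fixed to the outside of the source rack's -x side, beside the pocket where the purple-capped bottle stands at the start. Origin at its centre, 43 mm from the pocket's centre line; same axes as the source rack. It shows where the bottle came from and stays there.
- tag_white: White tab (14 x 36 x 12 mm, its top 20 mm above the bench) fixed to the outside of the source rack's -x side, beside the pocket where the white-capped bottle stands at the start. Origin at its centre, 43 mm from the pocket's centre line; same axes as the source rack. It shows where the bottle came from and stays there.

How it is judged:
By the outcome, as a careful person would: the job done as asked, in the order asked, and still so for the second after the job is handed in, with the robot touching nothing.
It also fails if it takes over 112 s, if anything falls off the work surface, if the arm or the gripper's body presses on something with over 40 N, if the wrist force passes 120 N, or if a joint passes its speed limit or range.

## Working session

There is one attempt and no reset: what is moved stays moved. The work goes in short steps, Python scripts to look and compute and a shell command to move; the robot and the scene stay as the last step left them, time stands still between calls to the robot, and variables do not carry over. Pictures are saved under pics/ and viewed, and the job is handed in when it is done.

```bash
ls; mkdir -p pics; python3 - <<'E'
from bench import robot
import cv2,numpy as np
o=robot.get_obs();print(o)
for n in ("scene","top"):
    p,d=robot.snapshot(n);cv2.imwrite(f"pics/{n}0.png",p);np.save(f"pics/{n}0.npy",d)
    c=robot.camera_info(n);print(n,c)
print(robot.camera_info("wrist"))
E
```

```text
pics
{'time': 0.0, 'joint_positions': array([-1.38509261e+00,  8.79722698e-02,  1.37223784e+00, -3.08320675e-05,
        1.68355730e+00, -1.03092096e-01]), 'qvel': array([ 0.00135615,  0.00147628,  0.00057074, -0.00339544, -0.00018145,
        0.00145562]), 'joint_torque': array([ 5.93414188e-04, -3.40188682e+01, -3.02425468e+01,  7.17990263e-02,
        3.30485345e-02, -1.58468993e-04]), 'tool_pos': array([ 0.15651561, -0.5266316 ,  0.17180312]), 'ee_rot': array([-3.14139933e+00,  2.16636138e-03, -1.28200374e+00]), 'wrist_force': array([ 0.54539962, -1.10301175, -0.22685913]), 'wrist_torque': array([-0.02904637, -0.01980349, -0.01406604]), 'width': 0.09385607935839921}
scene {'K': array([[409.07256547,   0.        , 317.93002815],
       [  0.        , 409.07256547, 196.79409455],
       [  0.        ,   0.        ,   1.        ]]), 'extrinsics': array([[ 0.56105605,  0.82774671,  0.00717605, -0.27009406],
       [ 0.66704458, -0.44696295, -0.59605004, -0.31111884],
       [-0.49017103,  0.33920422, -0.80291523,  1.25325503],
       [ 0.        ,  0.        ,  0.        ,  1.       
[... 338 characters left out ...]
5.08432752e-01],
       [ 2.04705028e-01, -2.10185675e-04, -9.78823686e-01,
         7.43063555e-01],
       [ 0.00000000e+00,  0.00000000e+00,  0.00000000e+00,
         1.00000000e+00]])}
{'K': array([[309.70691629,   0.        , 322.55451863],
       [  0.        , 309.70691629, 196.7278098 ],
       [  0.        ,   0.        ,   1.        ]]), 'mount': array([[ 9.99999441e-01, -1.83664468e-04, -1.04132966e-03,
        -2.82755925e-04],
       [ 4.70528093e-04,  9.59216781e-01,  2.82671090e-01,
        -8.12462938e-02],
       [ 9.46944250e-04, -2.82671422e-01,  9.59216331e-01,
        -2.11875097e-01],
       [ 0.00000000e+00,  0.00000000e+00,  0.00000000e+00,
         1.00000000e+00]])}
```

View pics/top0.png

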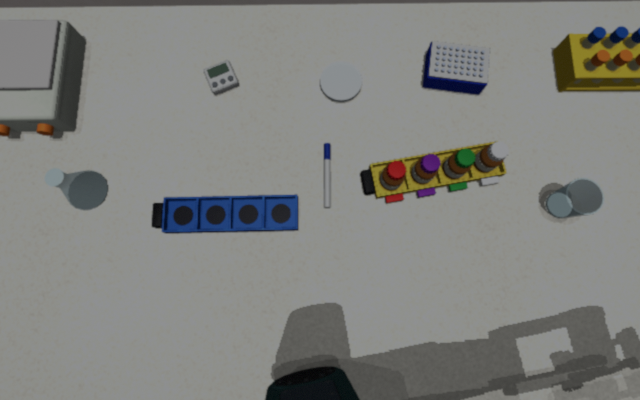

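View pics/scene0.png

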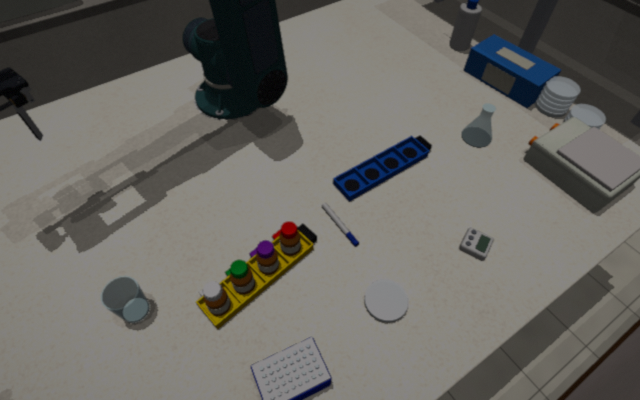

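The top view shows the yellow rack on the right with its black end at about (367,181). From the black end, the bottles are red (396,170), purple (429,163), green (464,158) and white (497,153). The blue rack's black end is at (157,215), with discs at x≈183, 216, 248 and 281 on row ≈213. So red goes to the 281 disc, purple to 248, green to 216 and white to 183.

```bash
cat > h.py <<'E'
from bench import robot
import cv2,numpy as np
def info(n):
    c=robot.camera_info(n);return np.array(c["K"]),np.array(c["extrinsics"])
def ray(n,u,v,z):
    K,E=info(n);R,t=E[:3,:3],E[:3,3]
    o=-R.T@t
    d=R.T@np.array([(u-K[0,2])/K[0,0],(v-K[1,2])/K[1,1],1])
    return o+d*(z-o[2])/d[2]
def cloud(n,d):
    K,E=info(n);R,t=E[:3,:3],E[:3,3]
    v,u=np.mgrid[:d.shape[0],:d.shape[1]]
    P=np.stack([(u-K[0,2])/K[0,0]*d,(v-K[1,2])/K[1,1]*d,d],-1)
    W=(P-t)@R
    W[d<=0]=np.nan
    return W
def go(target,yaw,z):
    """shift in tool axes (cm) and spin from the measured pose"""
    from scipy.spatial.transform import Rotation as Ro
    o=robot.get_obs();R=Ro.from_euler('xyz',o['ee_rot']).as_matrix()
    s=R.T@(np.array([target[0],target[1],z])-o['tool_pos'])*100
    sp=-(yaw-o['ee_rot'][2]);sp=(sp+np.pi)%(2*np.pi)-np.pi
    print('shift',s.round(2),'spin',round(sp,3));return s,sp
E
python3 - <<'E'
from h import *
for n in ("top","scene"):
    p=cv2.imread(f"pics/{n}0.png");d=np.load(f"pics/{n}0.npy");W=cloud(n,d)
    m=((W[...,2]>0.083)&(W[...,2]<0.097)&(W[...,0]>0.2)&(W[...,0]<.65)&(W[...,1]>-.5)&(W[...,1]<0)).astype(np.uint8)
    c,l,s,ce=cv2.connectedComponentsWithStats(m)
    for i in range(1,c):
        if s[i,4]<60: continue
        print(n,"cap",s[i],ce[i].round(1),"mean px bgr",p[l==i].mean(0).round(),"cloud",np.nanmean(W[l==i],0).round(4),"ray",ray(n,*ce[i],.09).round(4))
    g=cv2.cvtColor(p,cv2.COLOR_BGR2HSV)
    blue=cv2.inRange(g,(105,150,40),(125,255,255))
    cs,_=cv2.findContours(blue,cv2.RETR_CCOMP,cv2.CHAIN_APPROX_NONE)
    for k in cs:
        if cv2.contourArea(k)>40:
            (u,v),sz,a=cv2.minAreaRect(k);M=cv2.moments(k)
            u,v=M['m10']/M['m00'],M['m01']/M['m00']
            print(n,"blue",round(u),round(v),cv2.contourArea(k),"z6",ray(n,u,v,.006).round(4),"z24",ray(n,u,v,.024).round(4))
    dark=(p.max(2)<40).astype(np.uint8)
    c,l,s,ce=cv2.connectedComponentsWithStats(dark)
    for i in range(1,c):
        if 100<s[i,4]<900: print(n,"dark",s[i],ce[i].round(1),"z6",ray(n,*ce[i],.006).round(4),"z24",ray(n,*ce[i],.024).round(4))
E
```

```text
top cap [490 142  20  18 262] [499.5 150.1] mean px bgr [139. 137. 136.] cloud [ 0.5894 -0.3236  0.0875] ray [ 0.5886 -0.3225  0.09  ]
top cap [456 148  20  19 263] [465.9 157.1] mean px bgr [37. 89. 28.] cloud [ 0.5766 -0.2596  0.0873] ray [ 0.5757 -0.2586  0.09  ]
top cap [422 154  19  18 259] [431.2 162.5] mean px bgr [100.  32.  78.] cloud [ 0.5668 -0.1939  0.0874] ray [ 0.566  -0.1932  0.09  ]
top cap [388 161  19  19 262] [396.9 169.5] mean px bgr [ 26.  29. 127.] cloud [ 0.554  -0.1292  0.0874] ray [ 0.5533 -0.1288  0.09  ]
top cap [565 178  37  37 220] [581.6 196.2] mean px bgr [114. 112. 102.] cloud [ 0.4995 -0.4659  0.0869] ray [ 0.4987 -0.4639  0.09  ]
top blue 229 213 4424.5 z6 [0.489  0.1995 0.006 ] z24 [0.4858 0.1951 0.024 ]
top blue 183 215 299.5 z6 [0.4867 0.2932 0.006 ] z24 [0.4836 0.2868 0.024 ]
top blue 248 214 311.5 z6 [0.488  0.1616 0.006 ] z24 [0.4848 0.1581 0.024 ]
top blue 215 214 302.5 z6 [0.4875 0.2275 0.006 ] z24 [0.4844 0.2225 0.024 ]
top blue 281 213 318.5 z6 [0.4885 0.0957 0.006 ] z24 [0.4854 0.0936 0.024 ]
top blue 327 151 51.5 z6 [6.196e-01 4.000e-04 6
[... 2957 characters left out ...]
 dark [403 148  14  10 102] [409.6 152.4] z6 [0.489  0.2949 0.006 ] z24 [0.4996 0.2809 0.024 ]
scene dark [334 155  93  45 221] [379.4 179.6] z6 [0.5172 0.1665 0.006 ] z24 [0.5273 0.1553 0.024 ]
scene dark [384 158  14  11 111] [390.8 162.7] z6 [0.4893 0.2284 0.006 ] z24 [0.5    0.2159 0.024 ]
scene dark [365 169  14  11 120] [371.7 173.7] z6 [0.4906 0.1624 0.006 ] z24 [0.5012 0.1513 0.024 ]
scene dark [345 180  14  11 127] [351.5 184.9] z6 [0.4911 0.0965 0.006 ] z24 [0.5017 0.0868 0.024 ]
scene dark [298 225  18  18 139] [307.3 232.9] z6 [ 0.5478 -0.0751  0.006 ] z24 [ 0.5571 -0.081   0.024 ]
scene dark [558 320  82  80 431] [599.4 361. ] z6 [1.1022 0.2338 0.006 ] z24 [1.0993 0.2211 0.024 ]
```

```bash
python3 - <<'E'
from h import *
go((0.556,-0.129),0.181,.172)
E
```

```text
shift [-26.75 -49.62   0.05] spin -1.463
```

```bash
python3 -m inch '-1.7 -3.1 0 -0.09 0; -3.4 -6.2 0 -0.18 0; -5.1 -9.3 0 -0.27 0; -6.8 -12.4 0 -0.37 0; -8.5 -15.5 0 -0.46 0; -10.2 -18.6 0 -0.55 0; -11.9 -21.7 0 -0.64 0; -13.6 -24.8 0 -0.73 0; -15.3 -27.9 0 -0.82 0; -17 -31 0 -0.92 0; -18.7 -34.1 0 -1.01 0; -20.4 -37.2 0 -1.1 0; -22.1 -40.3 0 -1.19 0; -23.8 -43.4 0 -1.28 0; -25.5 -46.5 0 -1.38 0; -26.75 -49.6 0 -1.46 0; -26.75 -49.6 0 -1.46 0; -26.75 -49.6 0 -1.46 0; -26.75 -49.6 0 -1.46 0'
python3 - <<'E'
from h import *
o=robot.get_obs();print(o['tool_pos'],o['ee_rot'],o['time'],o['joint_positions'].round(2))
go((0.556,-0.129),0.181,.172)
p,d=robot.snapshot("wrist");cv2.imwrite("pics/w1.png",p)
E
```

```text
time: 1.68
tool_pos: [0.5551, -0.1293, 0.1719]
ee_rot: [-3.139, 0.002, 0.177]
wrist_force: [-1.4, -0.4, -0.3]
width: 0.0942
[ 0.55512965 -0.12926969  0.17191629] [-3.13949349e+00  1.77287548e-03  1.77286857e-01] 1.6833 [-0.33  0.13  1.32  0.    1.69 -0.51]
shift [ 0.09 -0.01 -0.01] spin -0.004
```

View pics/w1.png

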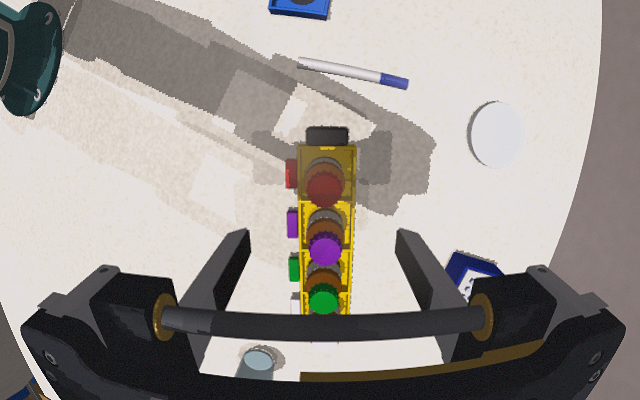

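The wrist view shows the four caps centred between the fingers: red (325,187), purple (324,250), green (323,300). The jaws lie across the row. I'll check the red cap's predicted pixel against the calibration.

```bash
cat >> h.py <<'E'
def wray(u,v,z):
    "wrist pixel -> world point on plane z, with current pose"
    from scipy.spatial.transform import Rotation as Ro
    o=robot.get_obs();R=Ro.from_euler('xyz',o['ee_rot']).as_matrix()
    c=robot.camera_info("wrist");K=np.array(c["K"]);M=np.array(c["mount"])
    a=np.array([(u-K[0,2])/K[0,0],(v-K[1,2])/K[1,1]]);r=np.hypot(*a)
    d=np.array([*(a/r*np.sin(r)),np.cos(r)])
    d=R@M[:3,:3]@d;q=R@M[:3,3]+o['tool_pos']
    return q+d*(z-q[2])/d[2]
E
python3 - <<'E'
from h import *
p=cv2.imread("pics/w1.png");g=cv2.cvtColor(p,cv2.COLOR_BGR2HSV)
for n,lo,hi in (("red",(0,130,50),(6,255,255)),("purple",(135,120,60),(155,255,255)),("green",(50,150,50),(75,255,255))):
    m=cv2.inRange(g,lo,hi);m[:, :305]=0;m[330:]=0;m[:,345:]=0
    c,l,s,ce=cv2.connectedComponentsWithStats(m);i=1+s[1:,4].argmax()
    (u,v),r=cv2.minEnclosingCircle(np.argwhere(l==i)[:,::-1].astype(np.float32))
    print(n,s[i],(u,v),r,wray(u,v,.09).round(4))
E
```

```text
red [306 172  37  36 823] (323.99591064453125, 189.33633422851562) 18.07274627685547 [ 0.554  -0.1257  0.09  ]
purple [309 231  33  35 874] (324.80108642578125, 248.40322875976562) 17.535552978515625 [ 0.5662 -0.1887  0.09  ]
green [308 283  31  31 737] (323.1666564941406, 298.5) 15.820279121398926 [ 0.5758 -0.2523  0.09  ]
```

The wrist, top and scene views agree to a few millimetres, so I'm going down.

```bash
python3 -m inch '0.1 0 2 0 0; 0.1 0 4 0 0; 0.1 0 6 0 0; 0.1 0 8 0 0; 0.1 0 10 0 0; 0.1 0 12 0 0; 0.1 0 13.5 0 0; 0.1 0 14.4 0 0; 0.1 0 14.4 0 0; 0.1 0 14.4 0 0.4; 0.1 0 14.4 0 0.7; 0.1 0 14.4 0 0.8; 0.1 0 14.4 0 0.8; 0.1 0 14.4 0 0.8; 0.1 0 14.4 0 0.8; 0.1 0 14.4 0 0.8'
```

```text
time: 3.07
tool_pos: [0.5559, -0.1293, 0.0285]
ee_rot: [-3.14, 0.001, 0.177]
wrist_force: [1.1, 0.3, -0.3]
width: 0.051
```

```bash
python3 -m inch '0 0 0 0 0.8; 0 0 0 0 0.8; 0 0 0 0 0.8; 0 0 0 0 0.8'
```

```text
time: 3.4
tool_pos: [0.5562, -0.1292, 0.0286]
ee_rot: [-3.14, 0.0, 0.177]
wrist_force: [-0.2, -0.2, -0.0]
width: 0.0395
```

```bash
python3 - <<'E'
from h import *
print(robot.get_obs()['width'])
p,d=robot.snapshot("wrist");cv2.imwrite("pics/w2.png",p)
p,d=robot.snapshot("scene");cv2.imwrite("pics/s2.png",cv2.resize(p[130:330,180:480],None,fx=2.6,fy=2.6))
print(robot.get_obs()['width'])
E
```

```text
0.039491784709529514
0.03921966584559843
```

View pics/w2.png

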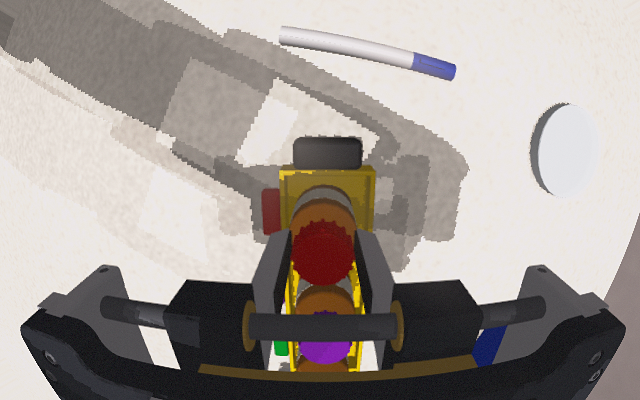

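View pics/s2.png

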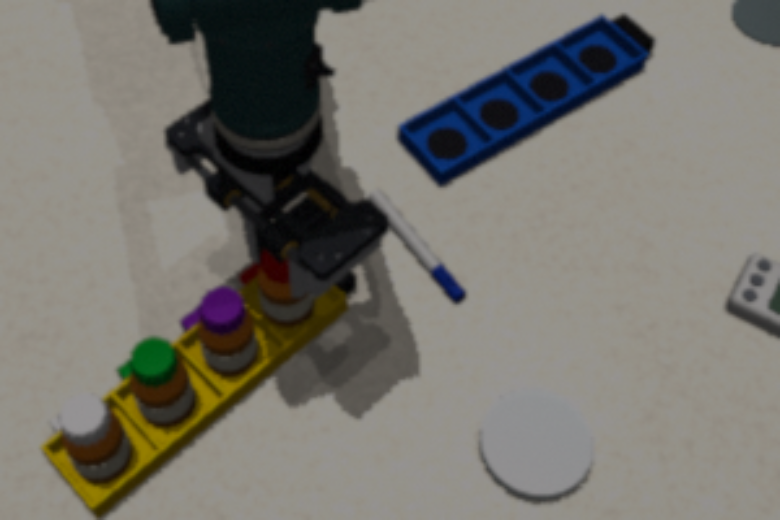

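```bash
python3 - <<'E'
from h import *
o=robot.get_obs();print(o['tool_pos'],o['width'],o['wrist_force'].round(2),o['wrist_torque'].round(3))
p=cv2.imread("pics/w2.png");g=cv2.cvtColor(p,cv2.COLOR_BGR2HSV)
m=cv2.inRange(g,(0,130,50),(6,255,255))|cv2.inRange(g,(174,130,50),(180,255,255));m[:,:292]=0;m[:200]=0;m[310:]=0;m[:,360:]=0
c,l,s,ce=cv2.connectedComponentsWithStats(m);i=1+s[1:,4].argmax()
pts=np.argwhere(l==i)[:,::-1].astype(np.float32)
(u,v),r=cv2.minEnclosingCircle(pts);print(s[i],u,v,r,wray(u,v,.09).round(4), wray(u,s[i,1]+s[i,3],.09).round(4),wray(u,s[i,1],.07).round(4))
print(wray(u-r,v,.09),wray(u+r,v,.09))
cv2.imwrite("pics/w2c.png",cv2.resize(p[180:380,220:430],None,fx=3,fy=3,interpolation=cv2.INTER_CUBIC)[:600])
# tool point projections
c=robot.camera_info("wrist");K=np.array(c["K"]);M=np.array(c["mount"])
for t in ([.023,0,0],[-.023,0,0],[.0195,8e-3,0],[.0195,-8e-3,0],[0,0,-.019]):
    q=np.linalg.inv(M)@np.r_[t,1];th=np.arctan2(np.hypot(q[0],q[1]),q[2]);f=th/np.hypot(q[0],q[1])*K[0,0]
    print(t,(q[0]*f+K[0,2]).round(1),(q[1]*f+K[1,2]).round(1))
E
```

```text
[ 0.5561282  -0.12925881  0.02861146] 0.03921966584559843 [ 0.42 -0.51  0.31] [-0.055 -0.238  0.003]
[ 292  219   64   67 3222] 322.42437744140625 252.17227172851562 33.55714797973633 [ 0.5533 -0.1224  0.09  ] [ 0.5571 -0.1439  0.09  ] [ 0.5513 -0.1108  0.07  ]
[ 0.53540795 -0.12572024  0.09      ] [ 0.57128656 -0.11933033  0.09      ]
[0.023, 0, 0] 355.8 223.5
[-0.023, 0, 0] 293.3 223.5
[0.0195, 0.008, 0] 350.8 233.5
[0.0195, -0.008, 0] 351.4 213.3
[0, 0, -0.019] 324.8 233.8
```

View pics/w2c.png

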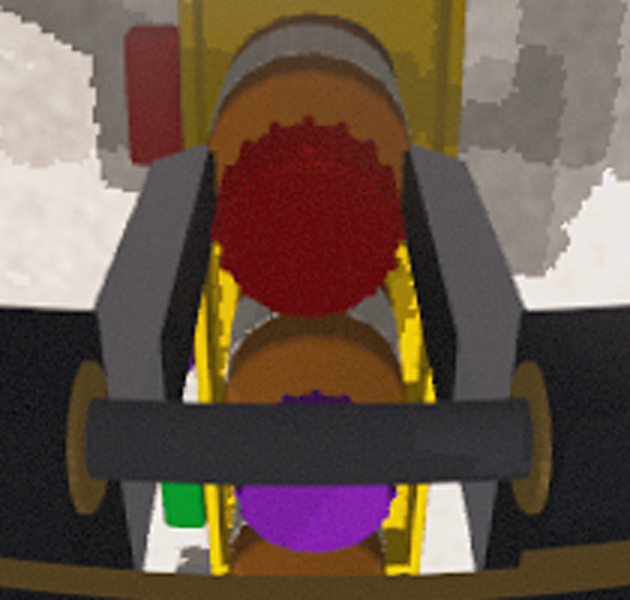

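The red bottle sits centred between the pads. The finger inner corners are at about u=291 and u=355, which matches a 46 mm gap, although the reading says 39 mm. I'll lift and check that it's held.

```bash
python3 -m inch '0 0 -0.5 0 0.8; 0 0 -1.5 0 0.8; 0 0 -3 0 0.8; 0 0 -5 0 0.8; 0 0 -7 0 0.8; 0 0 -9 0 0.8; 0 0 -11 0 0.8; 0 0 -12.5 0 0.8; 0 0 -13.2 0 0.8; 0 0 -13.2 0 0.8; 0 0 -13.2 0 0.8'
python3 - <<'E'
from h import *
p,d=robot.snapshot("wrist");cv2.imwrite("pics/w3.png",p)
p,d=robot.snapshot("scene");cv2.imwrite("pics/s3.png",cv2.resize(p[130:330,180:480],None,fx=2.6,fy=2.6))
go((0.490,0.096),0.01,.16)
E
```

```text
time: 4.42
tool_pos: [0.5561, -0.1295, 0.1607]
ee_rot: [-3.14, 0.0, 0.176]
wrist_force: [-0.5, 0.6, -1.3]
width: 0.0394
shift [-2.480e+00 -2.332e+01 -2.000e-02] spin 0.167
```

View pics/w3.png

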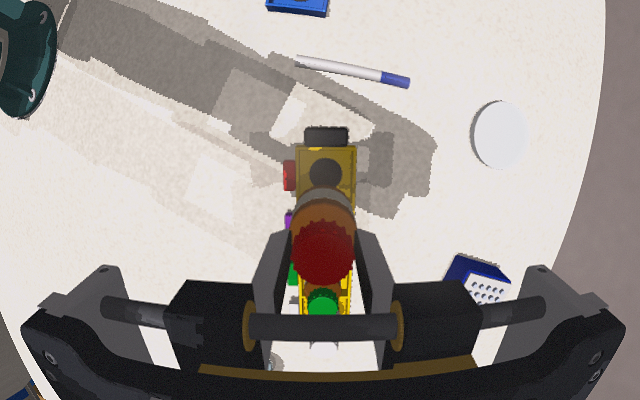

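View pics/s3.png

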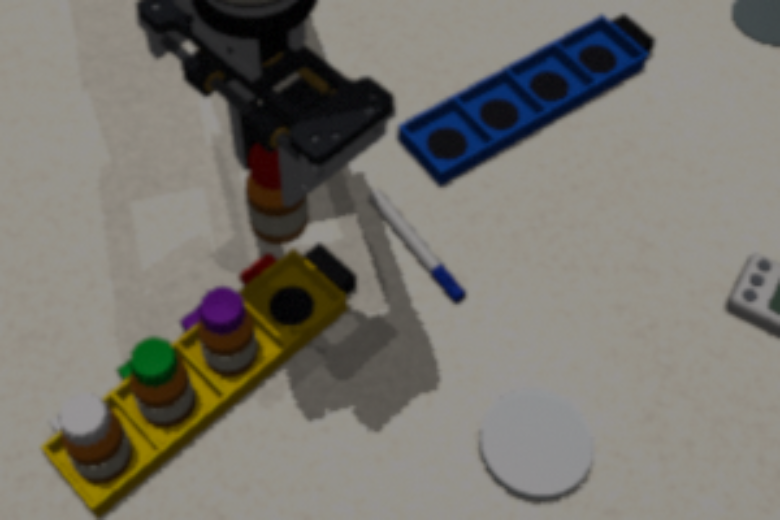

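The red bottle is lifted clear (cap at (323,252) in the wrist view, as it was at the grasp), and the other three are still standing. I'm carrying it over now.

```bash
python3 -m inch '-0.1 -1 0 0.01 0.8; -0.3 -3 0 0.02 0.8; -0.6 -5.5 0 0.04 0.8; -0.9 -8 0 0.06 0.8; -1.1 -10.5 0 0.08 0.8; -1.4 -13 0 0.1 0.8; -1.7 -15.5 0 0.11 0.8; -1.9 -18 0 0.13 0.8; -2.2 -20.5 0 0.15 0.8; -2.4 -22.4 0 0.17 0.8; -2.5 -23.2 0 0.17 0.8; -2.5 -23.2 0 0.17 0.8; -2.5 -23.2 0 0.17 0.8'
python3 - <<'E'
from h import *
p,d=robot.snapshot("wrist");cv2.imwrite("pics/w4.png",p)
go((0.490,0.095),0.01,.0295)
E
```

```text
time: 5.6
tool_pos: [0.4896, 0.0947, 0.1592]
ee_rot: [-3.14, 0.004, 0.008]
wrist_force: [0.4, 0.2, -1.0]
width: 0.0396
shift [ 0.06 -0.06 12.99] spin -0.004
```

View pics/w4.png

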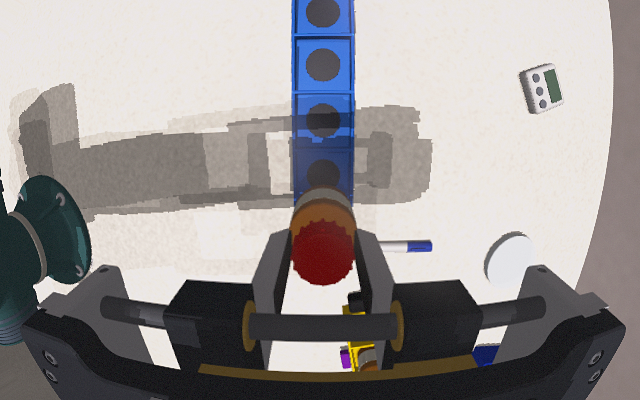

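The blue rack runs straight up the view at u≈323, in line with the red bottle (323,252), and the target disc shows at about (323,172) just beyond it. I'm lowering the bottle.

```bash
python3 -m inch '0.05 0 1 0 0.8; 0.05 0 3 0 0.8; 0.05 0 5 0 0.8; 0.05 0 7 0 0.8; 0.05 0 9 0 0.8; 0.05 0 10.5 0 0.8; 0.05 0 11.5 0 0.8; 0.05 0 12.1 0 0.8; 0.05 0 12.4 0 0.8; 0.05 0 12.7 0 0.8; 0.05 0 12.9 0 0.8; 0.05 0 12.9 0 0.8; 0.05 0 12.9 0 0.8'
python3 - <<'E'
from h import *
o=robot.get_obs();print(o['tool_pos'].round(4),o['wrist_force'].round(2))
p,d=robot.snapshot("wrist");cv2.imwrite("pics/w5.png",p)
p,d=robot.snapshot("scene");cv2.imwrite("pics/s5.png",cv2.resize(p[100:260,270:510],None,fx=3.2,fy=3.2))
E
```

```text
time: 6.73
tool_pos: [0.4905, 0.0944, 0.031]
ee_rot: [-3.14, 0.003, 0.006]
wrist_force: [-0.5, -1.0, -0.3]
width: 0.0391
[0.4905 0.0944 0.031 ] [-0.48 -0.96 -0.3 ]
```

View pics/w5.png

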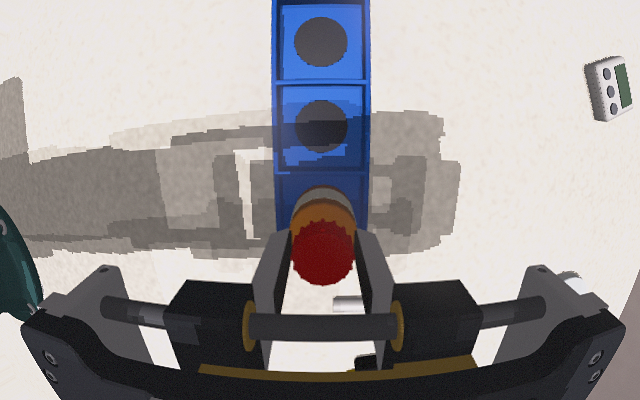

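View pics/s5.png

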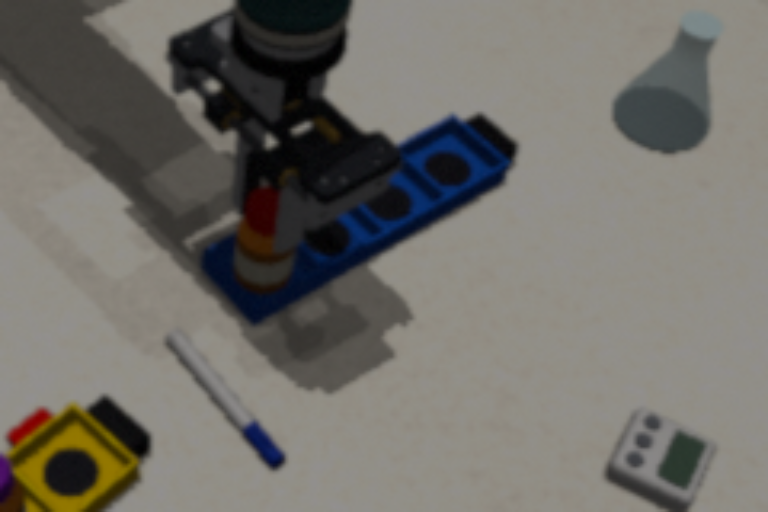

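The red bottle is down inside the last pocket, clear of the walls. I'll make the final approach to the floor in small steps.

```bash
python3 -m inch '0 0 0.05 0 0.8; 0 0 0.1 0 0.8; 0 0 0.15 0 0.8; 0 0 0.2 0 0.8; 0 0 0.25 0 0.8; 0 0 0.25 0 0.8; 0 0 0.25 0 0.8'
```

```text
time: 7.42
tool_pos: [0.4905, 0.0945, 0.0286]
ee_rot: [-3.14, 0.002, 0.007]
wrist_force: [0.3, 0.6, -1.3]
width: 0.0391
```

```bash
python3 -m inch '0 0 0.05 0 0.8; 0 0 0.1 0 0.8; 0 0 0.1 0 0.8; 0 0 0.1 0 0.8'; python3 -m inch '0 0 0.05 0 0.8; 0 0 0.1 0 0.8; 0 0 0.1 0 0.8'
```

```text
time: 7.75
tool_pos: [0.4906, 0.0945, 0.0284]
ee_rot: [-3.14, 0.002, 0.007]
wrist_force: [-2.2, -0.1, 6.4]
width: 0.0391
time: 8.0
tool_pos: [0.4906, 0.0945, 0.0284]
ee_rot: [-3.14, 0.002, 0.007]
wrist_force: [-2.4, -0.9, 7.0]
width: 0.0396
```

The wrist force rose to 6 to 7 N at z = 0.0284, so the bottle is on the floor. Releasing and rising.

```bash
python3 -m inch '0 0 0 0 0.45; 0 0 0 0 0.4; 0 0 0 0 0.3; 0 0 0 0 0.2; 0 0 0 0 0; 0 0 0 0 0; 0 0 0 0 0; 0 0 0 0 0; 0 0 0 0 0; 0 0 -2 0 0; 0 0 -4.5 0 0; 0 0 -7.5 0 0; 0 0 -10.5 0 0; 0 0 -12.5 0 0; 0 0 -13.2 0 0; 0 0 -13.2 0 0; 0 0 -13.2 0 0'
python3 - <<'E'
from h import *
p,d=robot.snapshot("wrist");cv2.imwrite("pics/w6.png",p)
go((0.569,-0.194),0.181,.16)
E
```

```text
time: 9.42
tool_pos: [0.4905, 0.0942, 0.1594]
ee_rot: [-3.14, 0.003, 0.007]
wrist_force: [-0.2, 0.7, -0.2]
width: 0.0941
shift [ 7.72 28.87 -0.23] spin -0.174
```

View pics/w6.png

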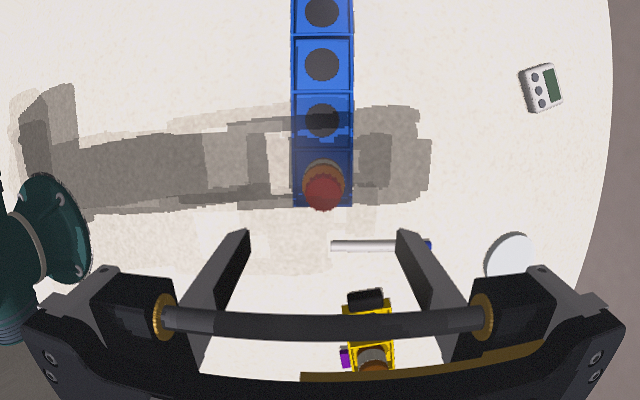

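The red bottle stands upright and released in the last pocket at about (323,187). Next is purple.

```bash
python3 -m inch '0.8 3 0 -0.02 0; 1.6 6 0 -0.04 0; 2.4 9 0 -0.05 0; 3.2 12 0 -0.07 0; 4 15 0 -0.09 0; 4.8 18 0 -0.11 0; 5.6 21 0 -0.13 0; 6.4 24 0 -0.14 0; 7.2 27 0 -0.16 0; 7.7 28.8 0 -0.17 0; 7.7 28.8 0 -0.17 0; 7.7 28.8 0 -0.17 0'
python3 - <<'E'
from h import *
p,d=robot.snapshot("wrist");cv2.imwrite("pics/w7.png",p)
go((0.569,-0.193),0.181,.0286)
E
```

```text
time: 10.47
tool_pos: [0.5676, -0.1933, 0.1548]
ee_rot: [-3.136, 0.009, 0.175]
wrist_force: [-0.2, 0.3, -0.7]
width: 0.0939
shift [ 0.2   0.14 12.69] spin -0.005
```

View pics/w7.png

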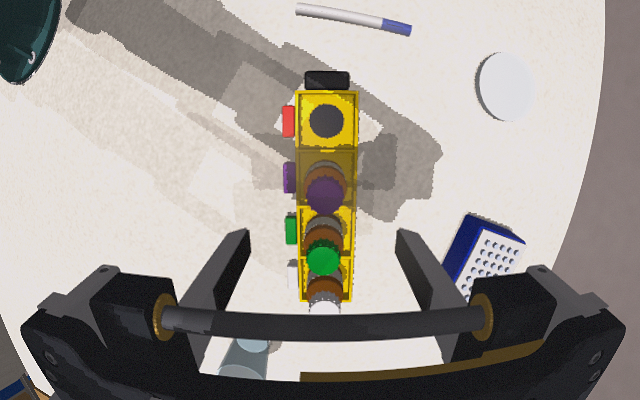

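Purple is centred between the jaws at (325,195).

```bash
python3 - <<'E'
from h import *
o=robot.get_obs();print(o['tool_pos'],o['ee_rot'])
go((0.569,-0.193),0.181,.0286)
E
```

```text
[ 0.5678253  -0.19246553  0.15549344] [-3.13639392  0.00757356  0.17621095]
shift [ 0.2   0.14 12.69] spin -0.005
```

```bash
python3 -m inch '0.2 0.1 2 0 0; 0.2 0.1 4 0 0; 0.2 0.1 6 0 0; 0.2 0.1 8 0 0; 0.2 0.1 10 0 0; 0.2 0.1 11.5 0 0; 0.2 0.1 12.4 0 0; 0.2 0.1 12.6 0 0; 0.2 0.1 12.6 0 0.4; 0.2 0.1 12.6 0 0.8; 0.2 0.1 12.6 0 0.8; 0.2 0.1 12.6 0 0.8; 0.2 0.1 12.6 0 0.8; 0.2 0.1 12.6 0 0.8; 0.2 0.1 12.6 0 0.8; 0.2 0.1 12.6 0 0.8; 0.2 0.1 12.6 0 0.8; 0.2 0.1 12.6 0 0.8; 0.2 0.1 12.6 0 0.8; 0.2 0.1 12.6 0 0.8'
```

```text
time: 12.18
tool_pos: [0.5689, -0.1927, 0.0295]
ee_rot: [-3.136, 0.008, 0.176]
wrist_force: [-0.5, 0.4, 0.4]
width: 0.0343
```

```bash
python3 -m inch '0 0 0 0 0.8; 0 0 0 0 0.8; 0 0 0 0 0.8'; python3 - <<'E'
from h import *
p,d=robot.snapshot("wrist");cv2.imwrite("pics/w8.png",cv2.resize(p[100:380,170:480],None,fx=2.1,fy=2.1))
p,d=robot.snapshot("scene");cv2.imwrite("pics/s8.png",cv2.resize(p[130:330,180:480],None,fx=2.6,fy=2.6))
E
```

```text
time: 12.43
tool_pos: [0.5689, -0.1926, 0.0295]
ee_rot: [-3.136, 0.008, 0.176]
wrist_force: [-0.6, 0.3, 0.9]
width: 0.0342
```

View pics/w8.png

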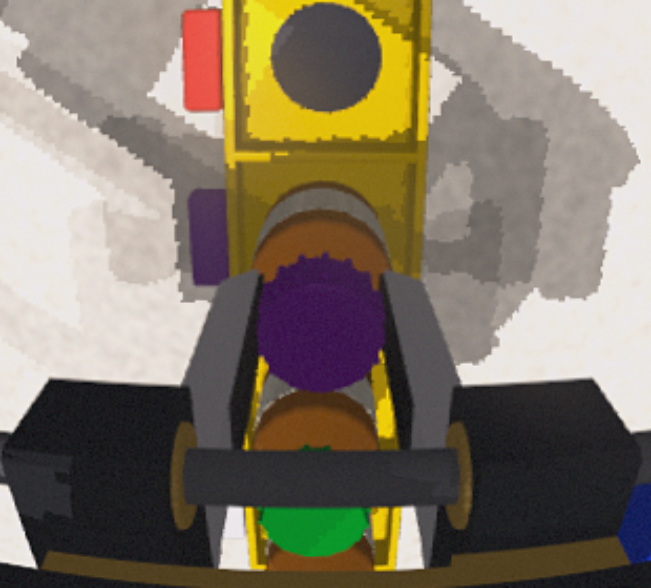

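View pics/s8.png

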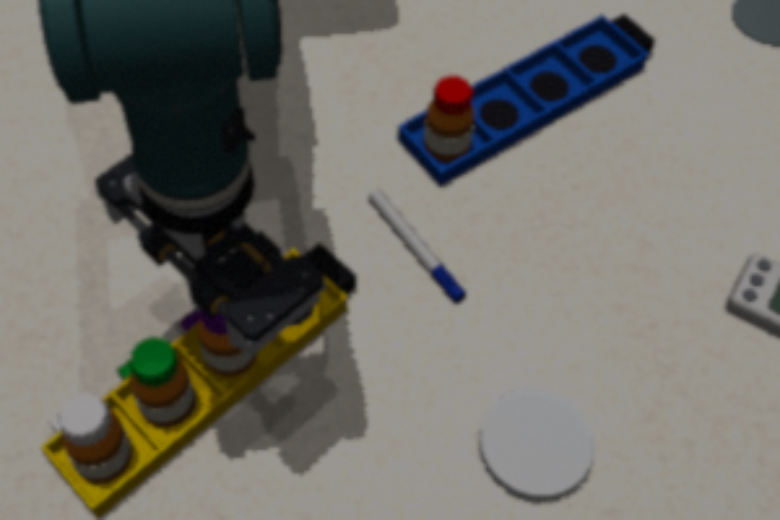

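The purple cap sits between the pads, in the same place in the view as red did. The width reading of 34 mm is lower than before, so I'll lift slowly and check the hold.

```bash
python3 -m inch '0 0 -0.3 0 0.8; 0 0 -0.7 0 0.8; 0 0 -1.2 0 0.8; 0 0 -1.8 0 0.8; 0 0 -2.4 0 0.8; 0 0 -3 0 0.8; 0 0 -3 0 0.8; 0 0 -3 0 0.8'
python3 - <<'E'
from h import *
p,d=robot.snapshot("wrist");cv2.imwrite("pics/w9.png",cv2.resize(p[100:380,170:480],None,fx=2.1,fy=2.1))
p,d=robot.snapshot("scene");cv2.imwrite("pics/s9.png",cv2.resize(p[130:330,180:480],None,fx=2.6,fy=2.6))
E
```

```text
time: 13.2
tool_pos: [0.5696, -0.193, 0.0604]
ee_rot: [-3.137, 0.006, 0.176]
wrist_force: [-0.4, -0.2, -1.3]
width: 0.0344
```

View pics/w9.png

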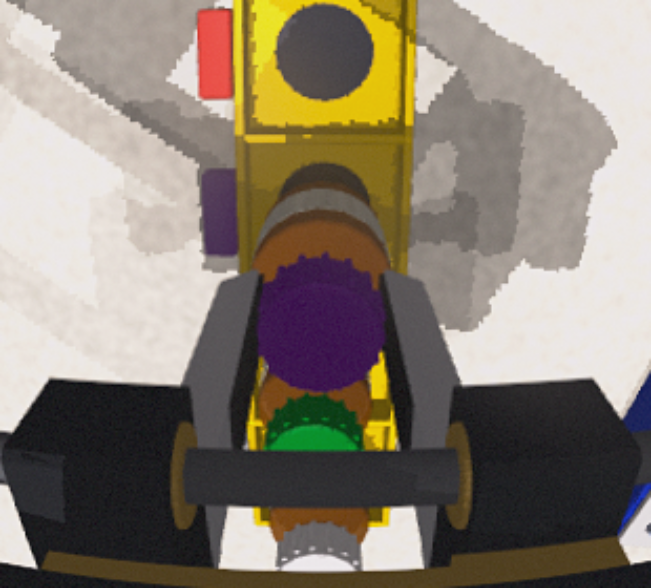

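View pics/s9.png

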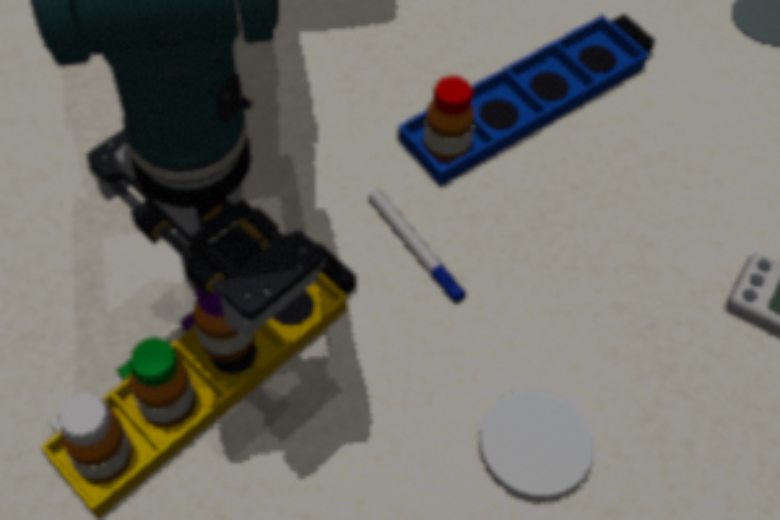

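```bash
python3 - <<'E'
from h import *
for n in ("scene","top"):
    p,d=robot.snapshot(n);W=cloud(n,d)
    cv2.imwrite(f"pics/{n}10.png",p)
    m=((W[...,2]>0.083)&(W[...,2]<0.097)&(W[...,0]>0.4)&(W[...,0]<.6)&(W[...,1]>0)&(W[...,1]<.3)).astype(np.uint8)
    c,l,s,ce=cv2.connectedComponentsWithStats(m)
    for i in range(1,c):
        if s[i,4]<60: continue
        print(n,"cap",s[i],ce[i].round(1),"mean px bgr",p[l==i].mean(0).round(),"ray",ray(n,*ce[i],.09).round(4))
p=cv2.imread('pics/top10.png');cv2.imwrite('pics/top10c.png',cv2.resize(p[90:290,130:530],None,fx=2,fy=2))
E
```

```text
scene cap [346 159  16  12 144] [353.5 164.4] mean px bgr [ 15.  16. 124.] ray [0.4936 0.0928 0.09  ]
top cap [267 196  20  20 275] [276.6 205.4] mean px bgr [ 47.  46. 170.] ray [0.4882 0.0933 0.09  ]
```

View pics/top10c.png

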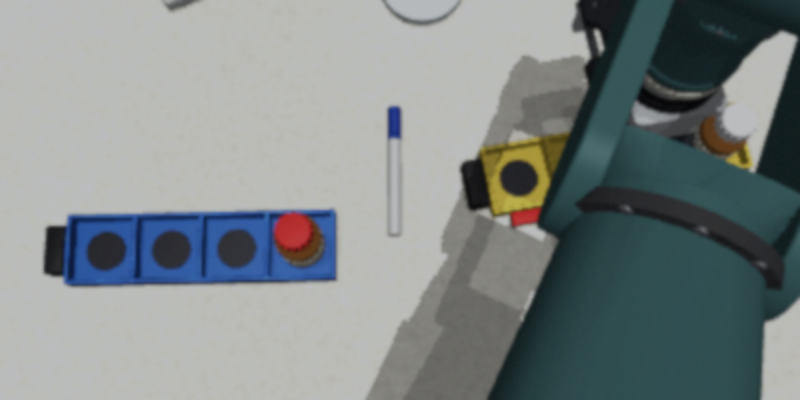

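The red bottle stands at (0.491, 0.093) by both the scene and top cameras, and I released it at (0.4905, 0.0945). So the tool pose is right and bottles sit centred in the grasp; the width reading alone is low. I'm carrying on with purple.

```bash
python3 -m inch '0 0 -1 0 0.8; 0 0 -3 0 0.8; 0 0 -5 0 0.8; 0 0 -7 0 0.8; 0 0 -9 0 0.8; 0 0 -9.9 0 0.8; 0 0 -9.9 0 0.8; 0 0 -9.9 0 0.8'
python3 - <<'E'
from h import *
go((0.4895,0.161),0.01,.16)
E
```

```text
time: 14.07
tool_pos: [0.5698, -0.1931, 0.1581]
ee_rot: [-3.136, 0.008, 0.176]
wrist_force: [0.1, 0.3, -1.0]
width: 0.0345
shift [-1.700e+00 -3.627e+01  2.000e-02] spin 0.166
```

```bash
python3 -m inch '-0.1 -1 0 0 0.8; -0.1 -3 0 0.01 0.8; -0.3 -5.5 0 0.02 0.8; -0.4 -8 0 0.03 0.8; -0.5 -10.5 0 0.05 0.8; -0.6 -13 0 0.06 0.8; -0.7 -15.5 0 0.07 0.8; -0.8 -18 0 0.08 0.8; -1 -20.5 0 0.09 0.8; -1.1 -23 0 0.1 0.8; -1.2 -25.5 0 0.12 0.8; -1.3 -28 0 0.13 0.8; -1.4 -30.5 0 0.14 0.8; -1.5 -33 0 0.15 0.8; -1.6 -35.3 0 0.16 0.8; -1.7 -36.2 0 0.17 0.8; -1.7 -36.2 0 0.17 0.8; -1.7 -36.2 0 0.17 0.8'
python3 - <<'E'
from h import *
p,d=robot.snapshot("wrist");cv2.imwrite("pics/w11.png",p)
go((0.4895,0.161),0.01,.0295)
E
```

```text
time: 15.57
tool_pos: [0.4884, 0.1606, 0.1587]
ee_rot: [-3.139, 0.012, 0.008]
wrist_force: [0.6, -0.8, -1.2]
width: 0.034
shift [ 0.21 -0.06 12.95] spin -0.003
```

View pics/w11.png

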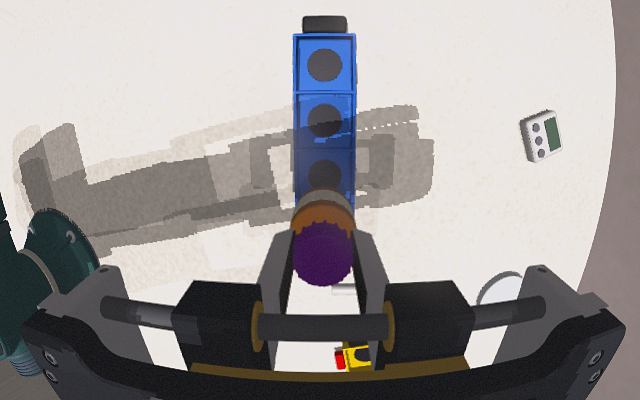

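The purple bottle hangs over the second pocket, cap at (322,252), with the disc column at u≈323.

```bash
python3 -m inch '0.2 0 1 0 0.8; 0.2 0 3 0 0.8; 0.2 0 5 0 0.8; 0.2 0 7 0 0.8; 0.2 0 9 0 0.8; 0.2 0 10.5 0 0.8; 0.2 0 11.5 0 0.8; 0.2 0 12.1 0 0.8; 0.2 0 12.4 0 0.8; 0.2 0 12.6 0 0.8; 0.2 0 12.7 0 0.8; 0.2 0 12.7 0 0.8; 0.2 0 12.7 0 0.8'
python3 -m inch '0 0 0.05 0 0.8; 0 0 0.1 0 0.8; 0 0 0.15 0 0.8; 0 0 0.15 0 0.8'
```

```text
time: 16.7
tool_pos: [0.4901, 0.1606, 0.0329]
ee_rot: [-3.138, 0.009, 0.007]
wrist_force: [0.3, 0.1, -0.9]
width: 0.0342
time: 17.03
tool_pos: [0.4901, 0.1606, 0.0314]
ee_rot: [-3.138, 0.009, 0.007]
wrist_force: [0.3, -0.6, -1.2]
width: 0.0345
```

```bash
python3 -m inch '0 0 0.05 0 0.8; 0 0 0.1 0 0.8; 0 0 0.15 0 0.8; 0 0 0.2 0 0.8; 0 0 0.22 0 0.8; 0 0 0.22 0 0.8'; python3 -m inch '0 0 0.05 0 0.8; 0 0 0.08 0 0.8; 0 0 0.08 0 0.8'
python3 - <<'E'
from h import *
p,d=robot.snapshot("scene");cv2.imwrite("pics/s12.png",cv2.resize(p[100:260,270:510],None,fx=3.2,fy=3.2))
E
```

```text
time: 17.53
tool_pos: [0.4901, 0.1606, 0.0295]
ee_rot: [-3.138, 0.009, 0.007]
wrist_force: [-0.1, -1.4, 0.8]
width: 0.0345
time: 17.78
tool_pos: [0.4901, 0.1605, 0.0294]
ee_rot: [-3.138, 0.009, 0.007]
wrist_force: [-2.3, -1.2, 5.3]
width: 0.0341
```

View pics/s12.png

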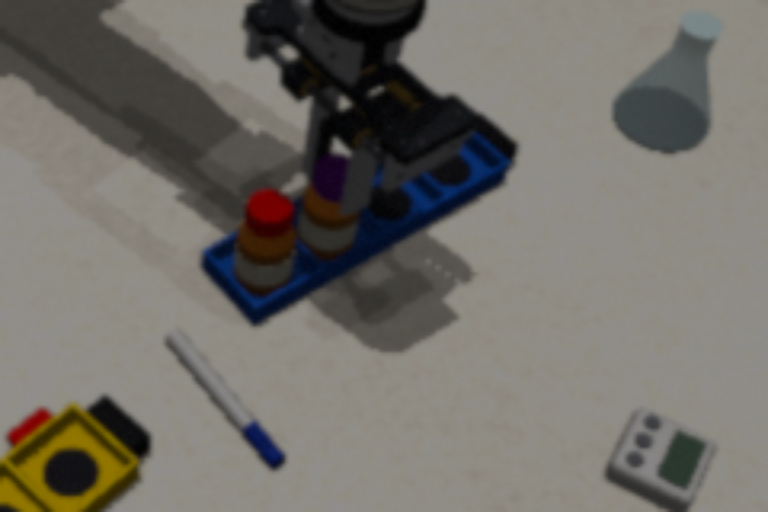

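Purple is on the floor of the second pocket, with 5 N of contact at z = 0.0294, and red is still upright. Releasing.

```bash
python3 -m inch '0 0 0 0 0.5; 0 0 0 0 0.4; 0 0 0 0 0.3; 0 0 0 0 0.2; 0 0 0 0 0; 0 0 0 0 0; 0 0 0 0 0; 0 0 0 0 0; 0 0 0 0 0; 0 0 -2 0 0; 0 0 -4.5 0 0; 0 0 -7.5 0 0; 0 0 -10.5 0 0; 0 0 -12.5 0 0; 0 0 -13.2 0 0; 0 0 -13.2 0 0; 0 0 -13.2 0 0'
python3 - <<'E'
from h import *
p,d=robot.snapshot("wrist");cv2.imwrite("pics/w13.png",p)
go((0.5785,-0.2585),0.181,.16)
E
```

```text
time: 19.25
tool_pos: [0.4909, 0.1601, 0.1605]
ee_rot: [-3.139, 0.01, 0.007]
wrist_force: [-0.4, -0.7, -0.2]
width: 0.0941
shift [ 8.53 41.9  -0.26] spin -0.174
```

View pics/w13.png

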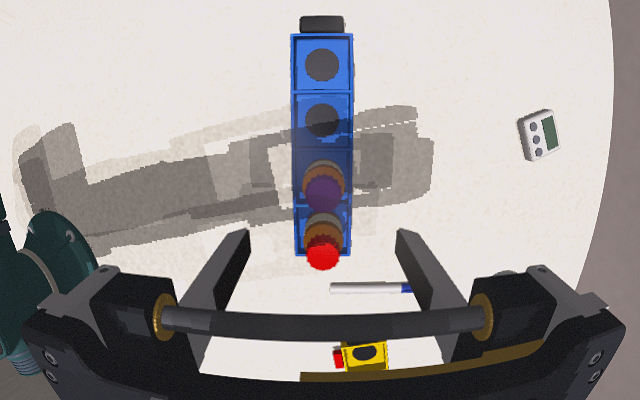

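Purple at (323,190) and red at (322,250) both stand upright and released. Next is green.

```bash
python3 -m inch '0.4 2 -0.3 -0.01 0; 1 5 -0.3 -0.02 0; 1.6 8 -0.3 -0.03 0; 2.2 11 -0.3 -0.05 0; 2.8 14 -0.3 -0.06 0; 3.4 17 -0.3 -0.07 0; 4.1 20 -0.3 -0.08 0; 4.7 23 -0.3 -0.1 0; 5.3 26 -0.3 -0.11 0; 5.9 29 -0.3 -0.12 0; 6.5 32 -0.3 -0.13 0; 7.1 35 -0.3 -0.14 0; 7.7 38 -0.3 -0.16 0; 8.2 40.5 -0.3 -0.17 0; 8.5 41.8 -0.3 -0.17 0; 8.5 41.9 -0.3 -0.17 0; 8.5 41.9 -0.3 -0.17 0; 8.5 41.9 -0.3 -0.17 0'
python3 - <<'E'
from h import *
p,d=robot.snapshot("wrist");cv2.imwrite("pics/w14.png",p)
go((0.5785,-0.2585),0.181,.0290)
print(robot.get_obs()['ee_rot'])
E
```

```text
time: 20.8
tool_pos: [0.5779, -0.2569, 0.1596]
ee_rot: [-3.135, 0.012, 0.178]
wrist_force: [-0.3, 1.5, 0.5]
width: 0.0942
shift [ 0.16  0.25 13.12] spin -0.003
[-3.13595001  0.01149017  0.17839063]
```

View pics/w14.png

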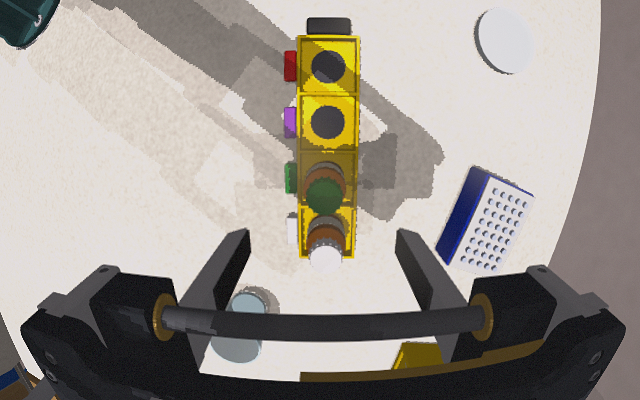

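Green is at (325,196), centred between the jaws.

```bash
python3 -m inch '0.1 0.2 2 0 0; 0.1 0.2 4 0 0; 0.1 0.2 6 0 0; 0.1 0.2 8 0 0; 0.1 0.2 10 0 0; 0.1 0.2 12 0 0; 0.1 0.2 12.8 0 0; 0.1 0.2 13.1 0 0; 0.1 0.2 13.1 0 0.4; 0.1 0.2 13.1 0 0.8; 0.1 0.2 13.1 0 0.8; 0.1 0.2 13.1 0 0.8; 0.1 0.2 13.1 0 0.8; 0.1 0.2 13.1 0 0.8; 0.1 0.2 13.1 0 0.8; 0.1 0.2 13.1 0 0.8; 0.1 0.2 13.1 0 0.8; 0.1 0.2 13.1 0 0.8; 0.1 0.2 13.1 0 0.8; 0.1 0.2 13.1 0 0.8'
python3 -m inch '0 0 -0.3 0 0.8; 0 0 -0.7 0 0.8; 0 0 -1.2 0 0.8; 0 0 -1.8 0 0.8; 0 0 -2.4 0 0.8; 0 0 -3 0 0.8; 0 0 -3 0 0.8; 0 0 -3 0 0.8'
python3 - <<'E'
from h import *
p,d=robot.snapshot("wrist");cv2.imwrite("pics/w15.png",p)
p,d=robot.snapshot("scene");cv2.imwrite("pics/s15.png",cv2.resize(p[130:330,180:480],None,fx=2.6,fy=2.6))
E
```

```text
time: 22.52
tool_pos: [0.5779, -0.2581, 0.0292]
ee_rot: [-3.136, 0.011, 0.178]
wrist_force: [0.7, 0.5, 0.7]
width: 0.0388
time: 23.18
tool_pos: [0.5788, -0.2584, 0.0602]
ee_rot: [-3.137, 0.01, 0.178]
wrist_force: [0.1, 0.3, -1.4]
width: 0.0389
```

View pics/w15.png

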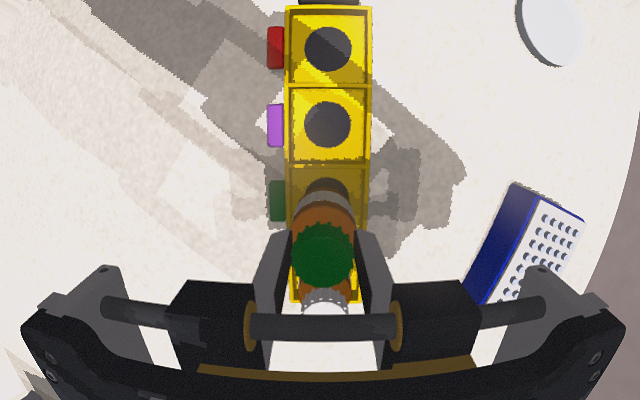

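View pics/s15.png

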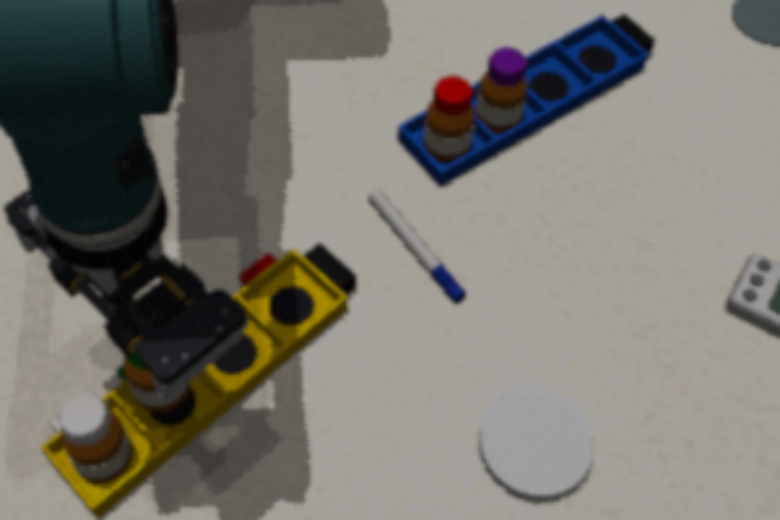

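Green is held upright, cap at (323,255), and lifted clear of its pocket. I'm raising it and carrying it over.

```bash
python3 -m inch '0 0 -1 0 0.8; 0 0 -3 0 0.8; 0 0 -5 0 0.8; 0 0 -7 0 0.8; 0 0 -9 0 0.8; 0 0 -10 0 0.8; 0 0 -10 0 0.8; 0 0 -10 0 0.8'
python3 - <<'E'
from h import *
go((0.4888,0.227),0.01,.16)
E
```

```text
time: 23.95
tool_pos: [0.5796, -0.2585, 0.1593]
ee_rot: [-3.136, 0.011, 0.178]
wrist_force: [-0.3, -1.1, -1.2]
width: 0.0388
shift [ -0.32 -49.39   0.2 ] spin 0.168
```

```bash
python3 -m inch '0 -1 0 0 0.8; 0 -3 0 0.01 0.8; 0 -6 0 0.02 0.8; 0 -9 0.1 0.03 0.8; -0.1 -12 0.1 0.04 0.8; -0.1 -15 0.1 0.05 0.8; -0.1 -18 0.1 0.06 0.8; -0.1 -21 0.1 0.07 0.8; -0.2 -24 0.1 0.08 0.8; -0.2 -27 0.1 0.09 0.8; -0.2 -30 0.1 0.1 0.8; -0.2 -33 0.1 0.11 0.8; -0.2 -36 0.2 0.12 0.8; -0.3 -39 0.2 0.13 0.8; -0.3 -42 0.2 0.14 0.8; -0.3 -45 0.2 0.15 0.8; -0.3 -47.5 0.2 0.16 0.8; -0.3 -49 0.2 0.17 0.8; -0.3 -49.4 0.2 0.17 0.8; -0.3 -49.4 0.2 0.17 0.8'
python3 -m inch '0 0 0 0 0.8; 0 0 0 0 0.8'
python3 - <<'E'
from h import *
p,d=robot.snapshot("wrist");cv2.imwrite("pics/w16.png",p)
go((0.4888,0.227),0.01,.0292)
E
```

```text
time: 25.62
tool_pos: [0.4874, 0.2278, 0.1584]
ee_rot: [-3.139, 0.015, 0.011]
wrist_force: [0.2, -0.2, -0.7]
width: 0.0384
time: 25.78
tool_pos: [0.4869, 0.2269, 0.1574]
ee_rot: [-3.14, 0.017, 0.01]
wrist_force: [-0.3, 0.0, -0.6]
width: 0.0388
shift [ 0.37  0.   12.84] spin -0.0
```

View pics/w16.png

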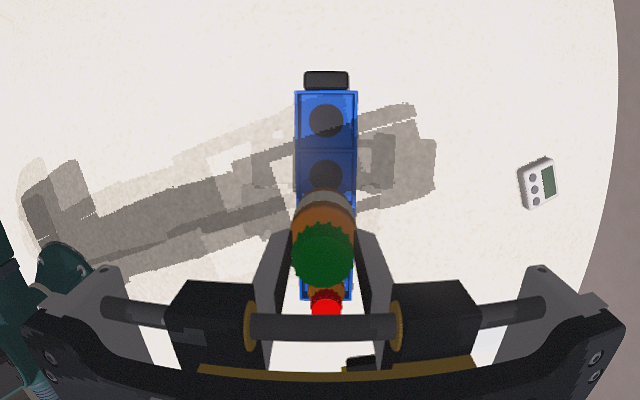

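Green is over the third pocket, cap at (323,252), next disc at (325,172), rack column at u≈325. I'll add 3 to 4 mm in x while lowering.

```bash
python3 -m inch '0.2 0 1 0 0.8; 0.4 0 3 0 0.8; 0.4 0 5 0 0.8; 0.4 0 7 0 0.8; 0.4 0 9 0 0.8; 0.4 0 10.5 0 0.8; 0.4 0 11.5 0 0.8; 0.4 0 12.1 0 0.8; 0.4 0 12.4 0 0.8; 0.4 0 12.5 0 0.8; 0.4 0 12.5 0 0.8; 0.4 0 12.5 0 0.8'
python3 -m inch '0 0 0.05 0 0.8; 0 0 0.1 0 0.8; 0 0 0.15 0 0.8; 0 0 0.15 0 0.8'
```

```text
time: 26.83
tool_pos: [0.49, 0.2273, 0.0337]
ee_rot: [-3.139, 0.014, 0.01]
wrist_force: [0.0, 0.3, -1.5]
width: 0.039
time: 27.17
tool_pos: [0.4901, 0.2273, 0.0324]
ee_rot: [-3.139, 0.014, 0.01]
wrist_force: [-0.0, -0.4, -0.2]
width: 0.0389
```

```bash
python3 -m inch '0 0 0.05 0 0.8; 0 0 0.1 0 0.8; 0 0 0.15 0 0.8; 0 0 0.2 0 0.8; 0 0 0.25 0 0.8; 0 0 0.25 0 0.8'; python3 -m inch '0 0 0.05 0 0.8; 0 0 0.1 0 0.8; 0 0 0.1 0 0.8'
python3 - <<'E'
from h import *
p,d=robot.snapshot("scene");cv2.imwrite("pics/s17.png",cv2.resize(p[100:260,270:510],None,fx=3.2,fy=3.2))
E
```

```text
time: 27.67
tool_pos: [0.4899, 0.2273, 0.0297]
ee_rot: [-3.139, 0.014, 0.01]
wrist_force: [-0.4, -0.7, -0.8]
width: 0.0388
time: 27.92
tool_pos: [0.4901, 0.2272, 0.0291]
ee_rot: [-3.139, 0.014, 0.01]
wrist_force: [-0.8, -1.3, 1.5]
width: 0.0389
```

View pics/s17.png

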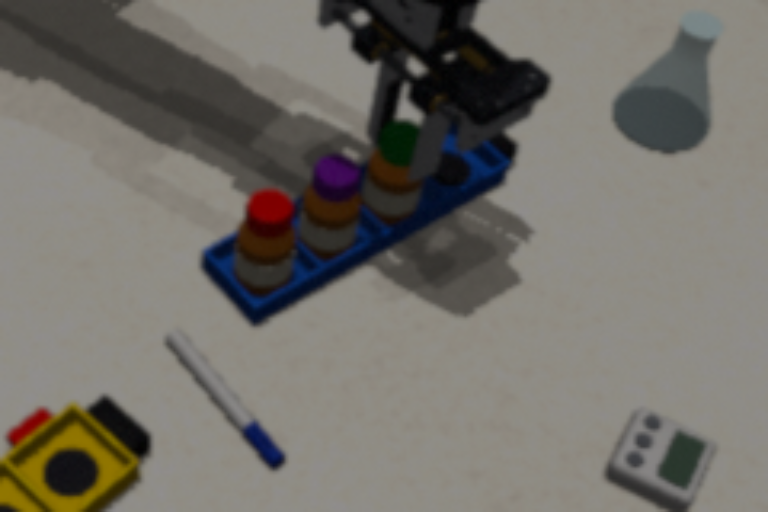

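Green is in the third pocket and just touching (1.5 N). I'll press a little further to seat it, then release.

```bash
python3 -m inch '0 0 0.04 0 0.8; 0 0 0.06 0 0.8; 0 0 0.06 0 0.8'; python3 -m inch '0 0 0 0 0.5; 0 0 0 0 0.4; 0 0 0 0 0.3; 0 0 0 0 0.2; 0 0 0 0 0; 0 0 0 0 0; 0 0 0 0 0; 0 0 0 0 0; 0 0 0 0 0; 0 0 -2 0 0; 0 0 -4.5 0 0; 0 0 -7.5 0 0; 0 0 -10.5 0 0; 0 0 -12.5 0 0; 0 0 -13.2 0 0; 0 0 -13.2 0 0; 0 0 -13.2 0 0'
python3 - <<'E'
from h import *
p,d=robot.snapshot("wrist");cv2.imwrite("pics/w18.png",p)
go((0.5915,-0.3225),0.181,.16)
E
```

```text
time: 28.22
tool_pos: [0.4901, 0.2272, 0.0291]
ee_rot: [-3.139, 0.013, 0.01]
wrist_force: [-1.3, -1.4, 5.0]
width: 0.0389
time: 29.63
tool_pos: [0.4915, 0.2268, 0.1601]
ee_rot: [-3.14, 0.014, 0.01]
wrist_force: [-0.1, 0.1, -0.0]
width: 0.0942
shift [ 9.51 55.01 -0.32] spin -0.171
```

View pics/w18.png

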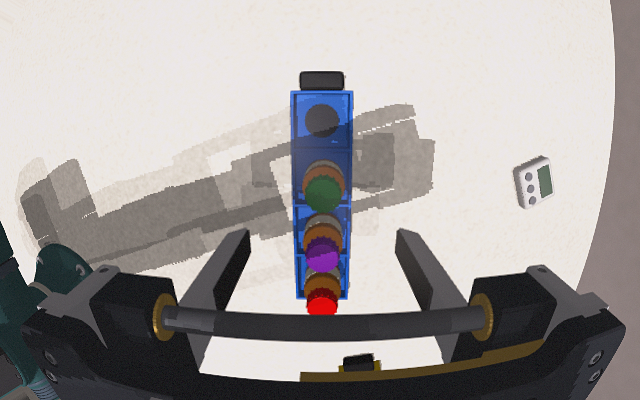

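Green (323,194), purple (322,255) and red (322,303) all stand in a row and released. Now white.

```bash
python3 -m inch '0.2 1 -0.3 -0.01 0; 0.6 3.5 -0.3 -0.02 0; 1.1 6.5 -0.3 -0.02 0; 1.7 10 -0.3 -0.03 0; 2.3 13.5 -0.3 -0.04 0; 2.9 17 -0.3 -0.05 0; 3.5 20.5 -0.3 -0.06 0; 4.1 24 -0.3 -0.07 0; 4.8 27.5 -0.3 -0.09 0; 5.4 31 -0.3 -0.1 0; 6 34.5 -0.3 -0.11 0; 6.6 38 -0.3 -0.12 0; 7.2 41.5 -0.3 -0.13 0; 7.8 45 -0.3 -0.14 0; 8.4 48.5 -0.3 -0.15 0; 8.9 51.5 -0.3 -0.16 0; 9.3 53.8 -0.3 -0.17 0; 9.5 55 -0.3 -0.17 0; 9.5 55 -0.3 -0.17 0; 9.5 55 -0.3 -0.17 0'
python3 - <<'E'
from h import *
p,d=robot.snapshot("wrist");cv2.imwrite("pics/w19.png",p)
go((0.5915,-0.3225),0.181,.0290)
print(robot.get_obs()['ee_rot'])
E
```

```text
time: 31.35
tool_pos: [0.5907, -0.3216, 0.1579]
ee_rot: [-3.134, 0.018, 0.179]
wrist_force: [-0.1, 0.9, -0.6]
width: 0.0939
shift [ 0.24  0.24 12.97] spin -0.001
[-3.13535209  0.01709996  0.18049402]
```

View pics/w19.png

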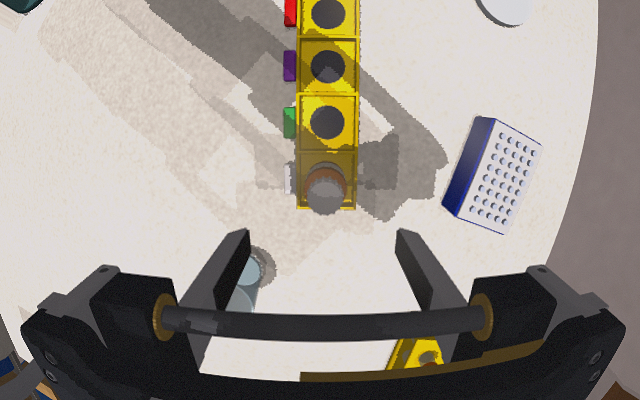

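White is at (325,196), centred. The glass beaker at about (245,280) is well clear of the left finger.

```bash
python3 -m inch '0.2 0.2 2 0 0; 0.2 0.2 4 0 0; 0.2 0.2 6 0 0; 0.2 0.2 8 0 0; 0.2 0.2 10 0 0; 0.2 0.2 11.8 0 0; 0.2 0.2 12.6 0 0; 0.2 0.2 12.9 0 0; 0.2 0.2 12.9 0 0.4; 0.2 0.2 12.9 0 0.8; 0.2 0.2 12.9 0 0.8; 0.2 0.2 12.9 0 0.8; 0.2 0.2 12.9 0 0.8; 0.2 0.2 12.9 0 0.8; 0.2 0.2 12.9 0 0.8; 0.2 0.2 12.9 0 0.8; 0.2 0.2 12.9 0 0.8; 0.2 0.2 12.9 0 0.8; 0.2 0.2 12.9 0 0.8; 0.2 0.2 12.9 0 0.8'
python3 -m inch '0 0 -0.3 0 0.8; 0 0 -0.7 0 0.8; 0 0 -1.2 0 0.8; 0 0 -1.8 0 0.8; 0 0 -2.4 0 0.8; 0 0 -3 0 0.8; 0 0 -3 0 0.8; 0 0 -3 0 0.8'
python3 - <<'E'
from h import *
p,d=robot.snapshot("wrist");cv2.imwrite("pics/w20.png",p)
p,d=robot.snapshot("scene");cv2.imwrite("pics/s20.png",cv2.resize(p[130:330,180:480],None,fx=2.6,fy=2.6))
E
```

```text
time: 33.07
tool_pos: [0.5911, -0.3222, 0.0297]
ee_rot: [-3.135, 0.017, 0.18]
wrist_force: [-0.1, -0.1, -0.7]
width: 0.033
time: 33.73
tool_pos: [0.5921, -0.3225, 0.0607]
ee_rot: [-3.137, 0.016, 0.181]
wrist_force: [0.3, 0.8, -1.2]
width: 0.0335
```

View pics/w20.png

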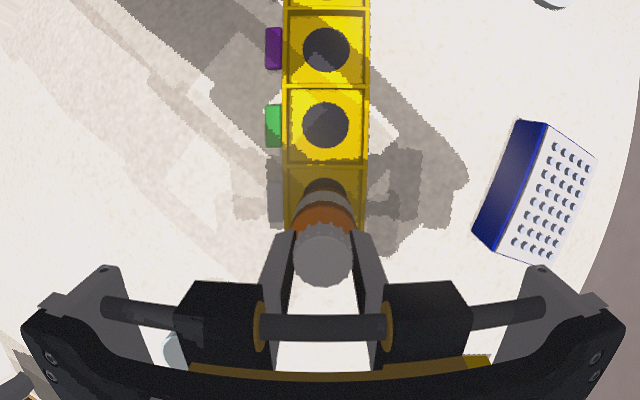

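View pics/s20.png

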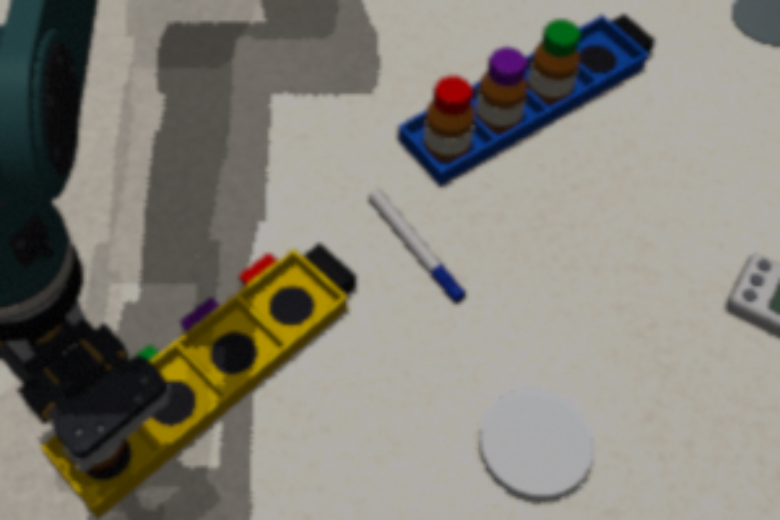

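White is held, cap at (323,255), and the three placed bottles stand upright. I'm raising it and carrying it over.

```bash
python3 -m inch '0 0 -1 0 0.8; 0 0 -3 0 0.8; 0 0 -5 0 0.8; 0 0 -7 0 0.8; 0 0 -9 0 0.8; 0 0 -10 0 0.8; 0 0 -10 0 0.8; 0 0 -10 0 0.8'
python3 - <<'E'
from h import *
go((0.4885,0.293),0.01,.165)
E
```

```text
time: 34.5
tool_pos: [0.5935, -0.3226, 0.1598]
ee_rot: [-3.136, 0.017, 0.181]
wrist_force: [0.1, 0.1, -1.8]
width: 0.0332
shift [  0.72 -62.44  -0.16] spin 0.171
```

```bash
python3 -m inch '0 -1 -0.1 0 0.8; 0 -3 -0.1 0.01 0.8; 0.1 -5.5 -0.1 0.02 0.8; 0.1 -8 -0.1 0.02 0.8; 0.1 -10.5 -0.2 0.03 0.8; 0.2 -13 -0.2 0.04 0.8; 0.2 -15.5 -0.2 0.04 0.8; 0.2 -18 -0.2 0.05 0.8; 0.2 -20.5 -0.2 0.06 0.8; 0.3 -23 -0.2 0.06 0.8; 0.3 -25.5 -0.2 0.07 0.8; 0.3 -28 -0.2 0.08 0.8; 0.3 -29.5 -0.2 0.08 0.8; 0.3 -30 -0.2 0.08 0.8; 0.3 -30 -0.2 0.08 0.8; 0.3 -30 -0.2 0.08 0.8; 0.3 -30 -0.2 0.08 0.8'
python3 - <<'E'
from h import *
go((0.4885,0.293),0.01,.162)
E
```

```text
time: 35.92
tool_pos: [0.5425, -0.0278, 0.1629]
ee_rot: [-3.137, 0.018, 0.099]
wrist_force: [-0.5, 0.1, -1.1]
width: 0.0333
shift [ -2.18 -32.45   0.27] spin 0.089
```

```bash
python3 -m inch '-0.1 -1 0 0 0.8; -0.2 -3 0 0.01 0.8; -0.4 -5.5 0 0.02 0.8; -0.5 -8 0 0.02 0.8; -0.7 -10.5 0.1 0.03 0.8; -0.9 -13 0.1 0.04 0.8; -1 -15.5 0.1 0.04 0.8; -1.2 -18 0.1 0.05 0.8; -1.4 -20.5 0.1 0.06 0.8; -1.5 -23 0.2 0.06 0.8; -1.7 -25.5 0.2 0.07 0.8; -1.9 -28 0.2 0.08 0.8; -2 -30.3 0.2 0.08 0.8; -2.1 -31.8 0.2 0.09 0.8; -2.2 -32.4 0.2 0.09 0.8; -2.2 -32.4 0.2 0.09 0.8; -2.2 -32.4 0.2 0.09 0.8; -2.2 -32.4 0.2 0.09 0.8'
python3 - <<'E'
from h import *
p,d=robot.snapshot("wrist");cv2.imwrite("pics/w21.png",p)
go((0.4885,0.293),0.01,.0296)
E
```

```text
time: 37.42
tool_pos: [0.4887, 0.2913, 0.1626]
ee_rot: [-3.14, 0.019, 0.008]
wrist_force: [-0.5, -0.2, -1.0]
width: 0.0334
shift [ 0.23 -0.14 13.3 ] spin -0.002
```

View pics/w21.png

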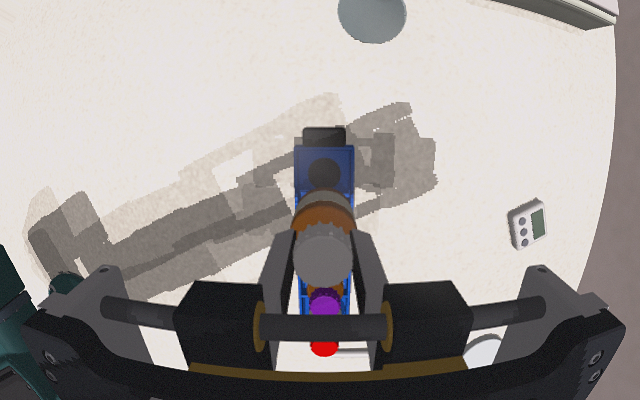

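The white bottle is over the last pocket, cap at (322,255), disc at (324,172), black end beyond at (324,137). Lowering.

```bash
python3 -m inch '0.2 -0.1 1 0 0.8; 0.2 -0.1 3 0 0.8; 0.2 -0.1 5 0 0.8; 0.2 -0.1 7 0 0.8; 0.2 -0.1 9 0 0.8; 0.2 -0.1 10.8 0 0.8; 0.2 -0.1 12 0 0.8; 0.2 -0.1 12.6 0 0.8; 0.2 -0.1 12.9 0 0.8; 0.2 -0.1 13 0 0.8; 0.2 -0.1 13 0 0.8; 0.2 -0.1 13 0 0.8'
python3 -m inch '0 0 0.05 0 0.8; 0 0 0.1 0 0.8; 0 0 0.15 0 0.8; 0 0 0.15 0 0.8'
```

```text
time: 38.47
tool_pos: [0.4892, 0.293, 0.034]
ee_rot: [-3.138, 0.016, 0.008]
wrist_force: [0.2, -0.6, -1.2]
width: 0.0333
time: 38.8
tool_pos: [0.4893, 0.2931, 0.0327]
ee_rot: [-3.138, 0.016, 0.008]
wrist_force: [0.5, -0.0, -1.6]
width: 0.0334
```

```bash
python3 -m inch '0 0 0.05 0 0.8; 0 0 0.1 0 0.8; 0 0 0.15 0 0.8; 0 0 0.2 0 0.8; 0 0 0.25 0 0.8; 0 0 0.28 0 0.8; 0 0 0.28 0 0.8'; python3 -m inch '0 0 0.05 0 0.8; 0 0 0.1 0 0.8; 0 0 0.1 0 0.8'
python3 - <<'E'
from h import *
p,d=robot.snapshot("scene");cv2.imwrite("pics/s22.png",cv2.resize(p[100:260,270:510],None,fx=3.2,fy=3.2))
E
```

```text
time: 39.38
tool_pos: [0.4892, 0.293, 0.0297]
ee_rot: [-3.138, 0.016, 0.008]
wrist_force: [0.2, 0.4, -0.9]
width: 0.0338
time: 39.63
tool_pos: [0.4893, 0.2931, 0.0296]
ee_rot: [-3.138, 0.016, 0.008]
wrist_force: [-1.9, -0.9, 3.9]
width: 0.0335
```

View pics/s22.png

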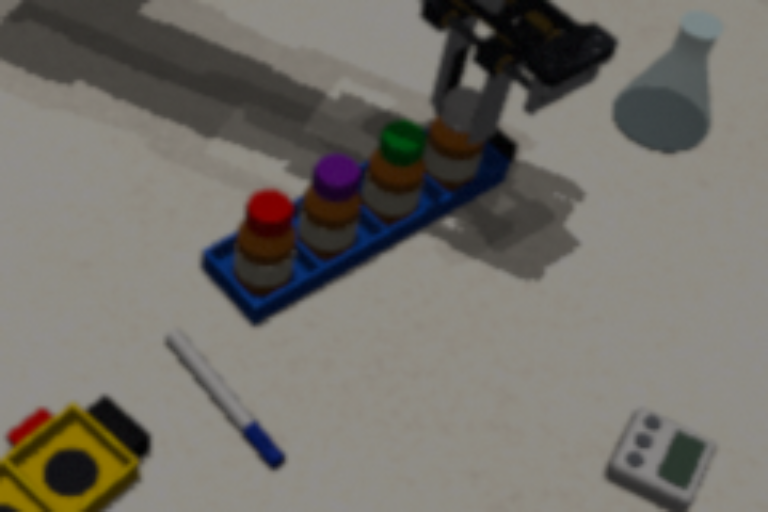

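White is on its floor, with 4 N of contact at z = 0.0296. Releasing, rising and backing off.

```bash
python3 -m inch '0 0 0 0 0.5; 0 0 0 0 0.4; 0 0 0 0 0.3; 0 0 0 0 0.2; 0 0 0 0 0; 0 0 0 0 0; 0 0 0 0 0; 0 0 0 0 0; 0 0 0 0 0; 0 0 -2 0 0; 0 0 -4.5 0 0; 0 0 -7.5 0 0; 0 0 -10.5 0 0; 0 0 -12.5 0 0; 0 0 -14 0 0; 0 0 -15 0 0; 0 0 -15 0 0; 0 0 -15 0 0'
python3 -m inch '-1.5 0 0 0 0; -4 0 0 0 0; -7 0 0 0 0; -10 0 0 0 0; -12 0 0 0 0; -13 0 0 0 0; -13 0 0 0 0; -13 0 0 0 0; -13 0 0 0 0; -13 0 0 0 0'
python3 - <<'E'
from h import *
for n in ("scene","top"):
    p,d=robot.snapshot(n);W=cloud(n,d)
    cv2.imwrite(f"pics/{n}23.png",p)
    m=((W[...,2]>0.083)&(W[...,2]<0.097)&(W[...,0]>0.43)&(W[...,0]<.6)&(W[...,1]>0)&(W[...,1]<.35)).astype(np.uint8)
    c,l,s,ce=cv2.connectedComponentsWithStats(m)
    for i in range(1,c):
        if s[i,4]<60: continue
        print(n,"cap",s[i],ce[i].round(1),"bgr",p[l==i].mean(0).round(),"ray",ray(n,*ce[i],.09).round(4),"maxz",np.nanpercentile(W[l==i][:,2],95).round(4))
E
```

```text
time: 41.18
tool_pos: [0.4917, 0.2926, 0.1794]
ee_rot: [-3.138, 0.015, 0.008]
wrist_force: [-0.0, 0.1, -0.1]
width: 0.0941
time: 42.02
tool_pos: [0.3626, 0.2914, 0.1808]
ee_rot: [-3.139, 0.016, 0.007]
wrist_force: [-0.5, 0.4, 0.1]
width: 0.0942
scene cap [408 127  14  11 121] [414.7 131.8] bgr [89. 90. 91.] ray [0.4927 0.288  0.09  ] maxz 0.0914
scene cap [388 137  15  12 133] [395.3 142.5] bgr [16. 67.  5.] ray [0.4941 0.2224 0.09  ] maxz 0.0915
scene cap [367 148  15  12 133] [374.6 153.2] bgr [81. 17. 62.] ray [0.4936 0.157  0.09  ] maxz 0.0917
scene cap [346 159  16  12 146] [353.5 164.5] bgr [ 12.  13. 108.] ray [0.4939 0.0925 0.09  ] maxz 0.0915
top cap [196 197  20  19 275] [205.5 206.2] bgr [43. 95. 30.] ray [0.4884 0.2228 0.09  ] maxz 0.0897
top cap [232 197  20  19 273] [241.5 205.9] bgr [109.  33.  82.] ray [0.4881 0.1572 0.09  ] maxz 0.0899
top cap [267 196  20  20 270] [276.6 205.3] bgr [ 32.  32. 134.] ray [0.4884 0.0933 0.09  ] maxz 0.0897
top cap [160 198  21  19 282] [169.6 207. ] bgr [110. 109. 108.] ray [0.4877 0.2881 0.09  ] maxz 0.0895
```

View pics/top23.png

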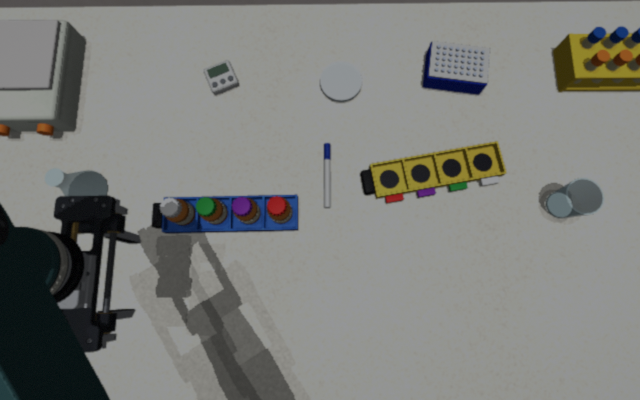

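View pics/scene23.png

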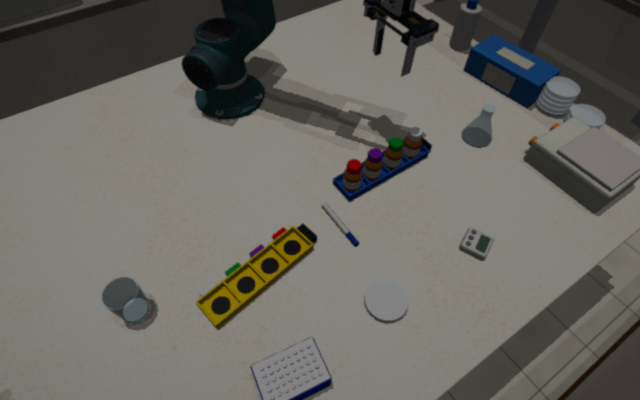

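The final views show the blue rack, from its black end, holding white, green, purple and red, all upright with cap tops at about 90 mm. The yellow rack is empty, with its tabs in the order red, purple, green, white from its black end. The gripper is open and well clear, so I'm handing in.

```bash
python3 - <<'E'
from bench import robot
print(robot.close_job())
E
```

```text
the job is handed in; nothing more can be done
None
```

All four bottles now stand released in the blue rack in reverse order. From its black end they read white, green, purple, red; on the yellow rack they read red, purple, green, white. I moved them one at a time, red first. Each was lowered in small steps until the wrist felt 4–7 N from the pocket floor, and only then released. The job was handed in at about 42 s of the 112 s allowed.

**Checks that passed:**
- The scene and top cameras put every cap top at about 0.090–0.092 m, which matches bottles standing upright on the pocket floors.
- The yellow rack is empty, and the gripper is open and about 13 cm clear of the bottles.

**Checks that disagreed:**
- **Grip width:** the opening read 33–39 mm while gripping the 46 mm bodies. The pictures showed the bottles centred and held, so I went by those.
- **Position in the pockets:** the bottles measure 3–6 mm off the pocket centres, towards the end away from the black block. That is within the 8 mm of room.
- **Tilt:** the tool crept to about 1° of tilt by the last two bottles, with no visible effect on how they stand.

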